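# Complete a key-cap tray with the space bar and shut its cover

## Task

Take the space bar, the longest key cap, out of the bin of mixed caps and lay it gently, not dropped, right way up, in the empty long recess of the open key tray. Then close the tray's clear hinged cover fully. Leave the other caps in the bin, and do not disturb the loose cap and the cap puller on the table.

Things in the scene. Friction and masses are not known exactly. Their poses are not given: they have to be found in the camera images.
- bar: the space bar: dark plastic key cap 118 mm long (its y axis), 18 mm wide (x), 15 mm tall (z up), straight sides, symmetric end for end, about 25 g. Origin at the centre of its underside. Starts flat and right way up on the floor of the bin
- bin: open light grey plastic bin, 188 mm (its x) by 218 mm (y) outside, 50 mm tall, walls and floor 4 mm thick; fixed. Origin at the centre of its underside; inner floor 4 mm above it. It may stand on the robot's left or right, the tray on the other side
- cap_a: a single-width key cap, 18 x 18 mm, 15 mm tall, dark plastic, lying in the bin; origin at the centre of its underside. Stays in the bin
- cap_b: a single-width key cap, 18 x 18 mm, 15 mm tall, dark plastic, lying in the bin; origin at the centre of its underside. Stays in the bin
- cap_c: a single-width key cap, 18 x 18 mm, 15 mm tall, dark plastic, lying in the bin; origin at the centre of its underside. Stays in the bin
- cap_long: a wide key cap, 52 mm long (its y), 18 mm wide (x), 15 mm tall, dark plastic, lying in the bin; origin at the centre of its underside. Stays in the bin
- tray: white key tray, 106 mm (its x) by 230 mm (y), rim 20 mm tall and 4 mm thick, deck inside it 6 mm above the table; fixed. Origin at the centre of its underside. It holds fixed key caps whose tops stand 17 mm above the table: a row of eleven along the cover's hinge side (x = -45 to -27 mm) and two beyond each end of the long recess (|y| from 67 to 104 mm); the deck beside the recess is bare
- recess (a point): centre of the floor of the tray's empty long recess, 19 mm to +x of the tray's centre and 2 mm above the table. The recess is 124 mm long (its y axis), 24 mm wide (x) and 4 mm deep below the deck. A bar that lies in it stands 11 mm proud of the deck, 3 mm below the rim
- cover (a joint): angle of the tray's cover: 0 = shut on the rim, grows as it opens (1.57 = upright, more = leaning back over towards the robot, up to 2.5). A stiff hinge (about 0.06 N m): it stays where it is left
- cover_hinge (a point): middle of the cover's hinge line, on top of the tray's near (-x) rim, 20 mm above the table. x points to the cover's free edge, y along the hinge, z out of the cover's outer face (up when shut). The cover is a clear plastic panel 106 mm (x) by 230 mm (y), 3 mm thick (z from 0 to 3 mm)
- cover_edge (a point): middle of the cover's free edge, on the outer face, 106 mm from the hinge; a white thumb tab 50 mm wide and 12 mm long sticks out beyond it
- stray_cap: a single-width dark key cap, 18 x 18 x 15 mm, lying on the table between bin and tray; origin at the centre of its underside. Not to be moved
- puller: key-cap puller with a black handle 70 x 14 x 12 mm and a 60 mm wire fork, lying on the table; origin on the underside where handle and fork meet. Not to be moved
There are look-alikes about, which are no part of the job. Leave any pink or red look-alike of the bar alone.

How it is judged:
On the way, in this order (a step that is already met when the one before it is completed fails the run):
1. the space bar is lifted out of the bin (z of bar in the frame of bin above 0.06 m), for 0.1 s.
2. the space bar lies in the recess, let go, while the cover is still open (x of bar in the frame of recess between -0.006 and 0.006 m and y of bar in the frame of recess between -0.006 and 0.006 m and z of bar in the frame of recess between -0.003 and 0.0025 m and angle between bar's own z axis and vertical below 0.06 rad and contact force between bar and the fingers below 0.1 N and value of joint cover above 0.5 rad), for 0.2 s.
At the end, for the whole second after the job is handed in: The space bar lies right way up at rest on the floor of the recess (within 6 mm of its centre along and across, underside within 2.5 mm of the recess floor, tilt under 0.06 rad), the cover is shut (under 0.04 rad), and the four other caps are still inside the bin (x of bar in the frame of recess between -0.006 and 0.006 m and y of bar in the frame of recess between -0.006 and 0.006 m and z of bar in the frame of recess between -0.003 and 0.0025 m and angle between bar's own z axis and vertical below 0.06 rad and linear speed of bar below 0.02 m/s and value of joint cover below 0.04 rad and x of cap_a in the frame of bin between -0.092 and 0.092 m and y of cap_a in the frame of bin between -0.107 and 0.107 m and z of each of cap_a, cap_b, cap_c, cap_long in the frame of bin below 0.045 m and x of cap_b in the frame of bin between -0.092 and 0.092 m and y of cap_b in the frame of bin between -0.107 and 0.107 m and x of cap_c in the frame of bin between -0.092 and 0.092 m and y of cap_c in the frame of bin between -0.107 and 0.107 m and x of cap_long in the frame of bin between -0.092 and 0.092 m and y of cap_long in the frame of bin between -0.107 and 0.107 m); the robot touches nothing.
It fails at once if the space bar is dropped onto the tray (falls faster than 0.5 m/s there, out of the fingers) (horizontal distance between bar and recess below 0.08 m and linear speed of bar above 0.5 m/s and contact force between bar and the fingers below 0.05 N).
It fails at once if the loose cap on the table is moved by more than 30 mm (distance of stray_cap from where it was at the start of the episode above 0.03 m).
It fails at once if the cap puller is moved by more than 30 mm (distance of puller from where it was at the start of the episode above 0.03 m).
It also fails if it takes over 61 s, if anything falls off the work surface, if the arm or the gripper's body presses on something with over 40 N, if the wrist force passes 120 N, or if a joint passes its speed limit or range.

## Robot

A 7-joint arm with a two-finger parallel gripper is mounted at the origin on the work surface. World frame = base frame: x ahead of the robot, y to its left, z up, the work surface at z = 0. Lengths are in m, angles in rad, forces in N, time in s.
With the tool pointing down it reaches from about 0.425 to 0.95 m from the base axis. Payload 4.7 kg.
Tool frame: the origin (TCP) lies between the finger pads; the fingertips stand 25 mm ahead of it and the grasp point (between the pads) lies 6 mm ahead of it; z points along the fingers, y is the line along which they close (so a half turn about z gives the same grasp; the last joint's range is limited). The gripper opens to 85 mm and grips with 20 to 120 N. Pads are 22 mm wide; open, the fingers measure 114 mm over their backs; the gripper's body (76 mm by 85 mm) begins 54 mm behind the grasp point. The pads swing forward as they close: fully open they stand 13 mm farther back than shut.
Start: joints at [1.122, 0.469, -0.049, 1.532, 0.024, 1.141, -0.082], TCP at [0.275, -0.616, 0.256] pointing down, gripper open.
Joint ranges: [-2.59, 2.59], [-0.33, 1.99], [-1.39, 1.29], [0.1, 2.45], [-1.04, 4.18], [0.21, 1.99], [-2.66, 2.66]. Speed limits (rad/s): [2.57, 2.57, 3.14, 3.14, 3.14, 3.14, 3.14].

## Interface

Orientations are given as a 3x3 rotation matrix whose columns are the frame's x, y, z axes.
In Python, from rig import * gives the robot as it stands. Calls block until the motion is done:
- movep(position, orientation): joint-space move of the TCP to a pose.
- move_l(position, attitude=None, feed=0.15, until_force=None): straight line of the TCP; attitude=None keeps the orientation; feed is the mean speed in m/s. With until_force (N) it stops when the force on the tool has changed by that much, and returns True; else False.
- move_joints(angles): joint-space move.
- command_gripper(opening, newtons=None): finger opening in m; newtons is the grip in N (None keeps the last); returns when the fingers have stopped.
- sleep(seconds).
- inverse_kinematics(position, orientation): joint angles nearest the present ones, or None.
- sense(): the state.
- camera(name): name is "scene" or "top" or "wrist"; returns (picture, depth): 480x640x3 uint8, red, green, blue; 480x640 float32, m along the optical axis (not along the pixel's ray), 0 where there is no reading.
- camera_params(name): a dict with "K" (3x3 intrinsics, pixels), "dist" ([k1, k2, p1, p2, k3] as OpenCV has them; the pictures are not rectified), "position" and "rotation" of the camera in the world; the wrist camera has in their place "tool_from_camera" (4x4, takes a point from camera to tool coordinates, whose origin is the TCP and whose axes are the flange's). Camera axes: x right, y down, z forward; pixel columns grow to the right and rows downward; lengths in m; the calibration is good to about 2 mm. A picture is of the moment at which its call begins: read the wrist's pose just before it. camera_params takes no time and is no camera call.
A pose or a line that the arm cannot do raises Unreachable and nothing moves.
- finish_job(): hands the job in; it is judged then, once.
The state is a dict: "time_s": time; "joint_pos": joint angles; "qd": joint speeds; "joint_efforts": joint torques, N m; "position": TCP position; "tcp_rot": TCP orientation; "wrist_force": force on the tool from outside, world axes, zero at the start; "ft_torque": the same for the moment, N m; "finger_gap": finger opening in m; "gripper_force": force on a finger pad.
Only numpy, scipy, OpenCV 4.12 (cv2) and the standard library are available. Lean on these libraries where they do the work, as an engineer would, in place of code of your own. Each camera call takes 0.05 s, during which the arm holds its last target. There are 200 camera calls.

## Working session

There is one attempt and no reset: what is moved stays moved. The work goes in short steps, each a Python script; the robot and the scene stay as the last script left them, time stands still between calls to the robot, and variables do not carry over. Pictures are saved under pics/ and viewed, at most 10 in all, crops included, and the job is handed in when it is done.

```bash
mkdir -p pics; ls; python3 - <<'E'
from rig import *
import cv2, numpy as np
np.set_printoptions(precision=4,suppress=True)
for n in ("top","scene"):
    p,d=camera(n); cv2.imwrite(f"pics/{n}0.png",p[:,:,::-1]); np.savez(f"{n}0.npz",p=p,d=d)
    print(n,camera_params(n))
s=sense();print(s["time_s"],s["position"],s["tcp_rot"])
E
```

```text
pics
top {'K': array([[438.8263,   0.    , 313.9193],
       [  0.    , 438.8263, 239.5332],
       [  0.    ,   0.    ,   1.    ]]), 'dist': array([-0.0486,  0.    ,  0.    ,  0.    ,  0.    ]), 'position': array([0.3444, 0.0542, 0.9029]), 'rotation': array([[-0.0509, -0.9783,  0.2006],
       [-0.9987,  0.0497, -0.0109],
       [ 0.0007, -0.2009, -0.9796]])}
scene {'K': array([[475.3498,   0.    , 327.3206],
       [  0.    , 475.3498, 238.2423],
       [  0.    ,   0.    ,   1.    ]]), 'dist': array([-0.0536,  0.    ,  0.    ,  0.    ,  0.    ]), 'position': array([1.0477, 0.3457, 0.71  ]), 'rotation': array([[-0.4649,  0.6504, -0.6007],
       [ 0.8852,  0.3311, -0.3267],
       [-0.0136, -0.6837, -0.7297]])}
0.1 [ 0.2749 -0.6159  0.2554] [[ 0.9132  0.4076 -0.0008]
 [ 0.4076 -0.9132  0.0016]
 [-0.0001 -0.0018 -1.    ]]
```

View pics/top0.png

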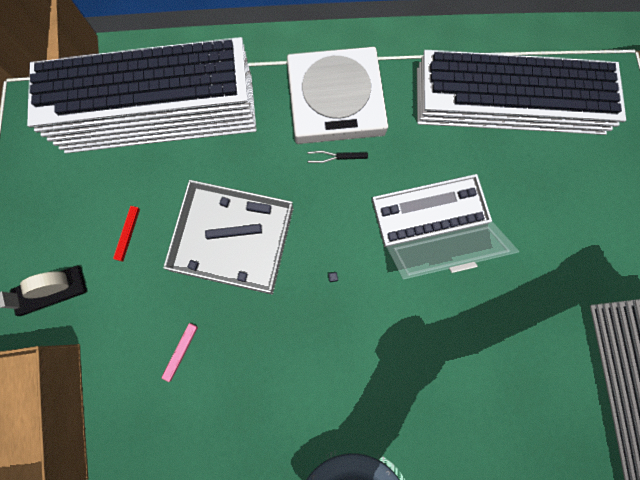

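View pics/scene0.png

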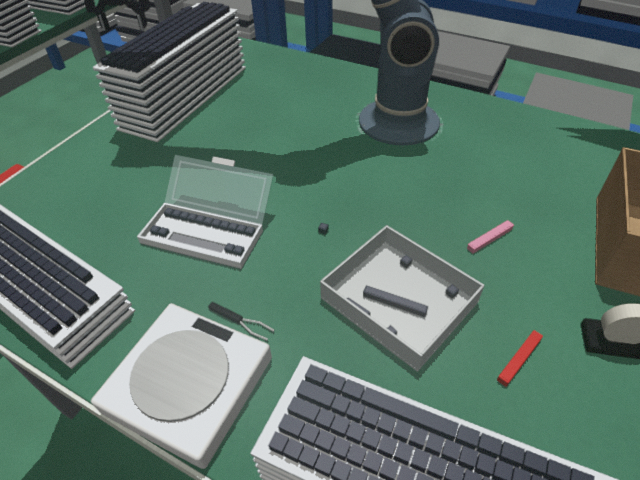

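Seen from the top camera: the dark bar in the bin is at (233,231). Things it could be mistaken for are cap_long (258,208), the red bar (126,233), the pink bar (180,352) and the puller handle (352,156). I choose the dark one at (233,231) and check it in close crops.

```bash
cat > h.py <<'E'
from rig import *
import cv2, numpy as np
np.set_printoptions(precision=4,suppress=True)
def pix2world(name,uv,z,cam=None):
    c=camera_params(name)
    if cam is None: R,t=c["rotation"],c["position"]
    else: R,t=cam
    n=cv2.undistortPoints(np.array(uv,float).reshape(-1,1,2),c["K"],c["dist"]).reshape(-1,2)
    r=np.c_[n,np.ones(len(n))]@np.array(R).T
    return t+r*((z-t[2])/r[:,2])[:,None]
def wristcam():
    s=sense();T=camera_params("wrist")["tool_from_camera"]
    R=np.array(s["tcp_rot"]);p=np.array(s["position"])
    return R@T[:3,:3],p+R@T[:3,3]
E
python3 - <<'E'
from h import *
p=np.load("top0.npz")["p"][:,:,::-1]
a=cv2.resize(p[170:300,155:305],None,fx=4,fy=4,interpolation=cv2.INTER_CUBIC)
b=cv2.resize(p[165:285,365:525],None,fx=5,fy=5,interpolation=cv2.INTER_CUBIC)
cv2.imwrite("pics/bin.png",a);cv2.imwrite("pics/tray.png",b)
g=p.max(2)
m=((g<95)).astype(np.uint8); m[:, :180]=0; m[:190]=0; m[262:]=0; m[:,285:]=0
n,l,st,ce=cv2.connectedComponentsWithStats(m)
print(st,ce)
E
```

```text
[[     0      0    640    480 306293]
 [   180    190     15     50    250]
 [   210    190     75     17    240]
 [   220    198     10      9     51]
 [   247    202     24     12     88]
 [   252    203      3      1      3]
 [   258    204      1      1      1]
 [   260    204      2      1      2]
 [   263    204      1      1      1]
 [   265    205      1      1      1]
 [   205    224     57     15    226]
 [   281    237      4     16     23]
 [   278    254      4      8     12]
 [   190    260      7      2      9]] [[319.7707 239.5762]
 [185.42   210.516 ]
 [249.9375 197.0375]
 [224.5686 202.2157]
 [258.5682 209.2955]
 [253.     203.    ]
 [258.     204.    ]
 [260.5    204.    ]
 [263.     204.    ]
 [265.     205.    ]
 [233.0088 232.4027]
 [282.6522 244.9565]
 [279.5    257.5   ]
 [192.6667 260.7778]]
```

View pics/bin.png

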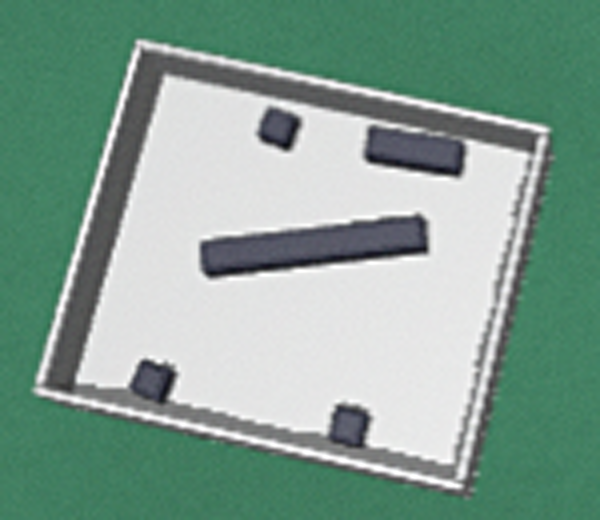

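View pics/tray.png

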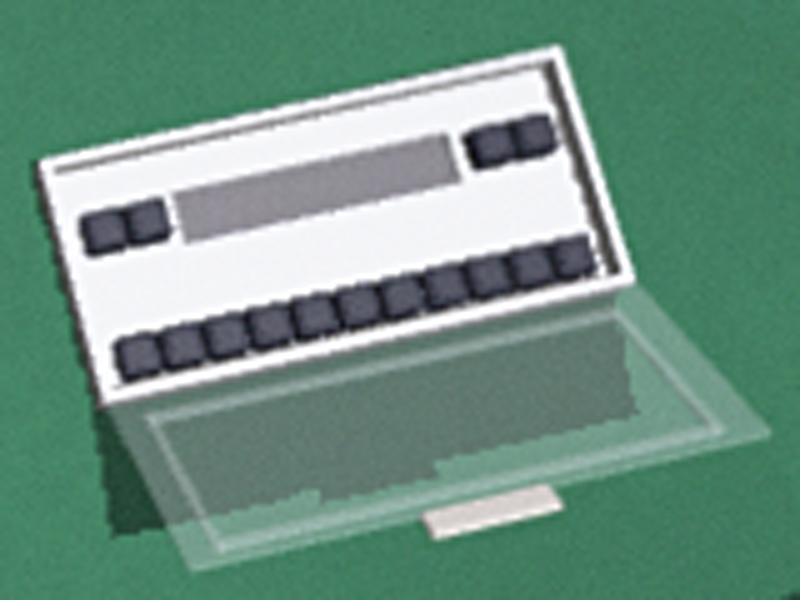

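The crops show the bar from (202,258) to (428,232) in the bin crop, clear of the other caps. In the tray crop the rim corners are about (38,160), (560,47), (635,282), (102,403), with the recess between them and the cover leaning back. Next: coarse poses, then a wrist look at each.

```bash
python3 - <<'E'
from h import *
B=np.array([[203,242],[422,215],[428,240],[207,268]])/4-.4+[155,170]
Tr=np.array([[40,160],[560,47],[634,282],[102,403]])/5-.4+[365,165]
Rc=np.array([[172,190],[452,133],[460,182],[184,243]])/5-.4+[365,165]
Bi=np.array([[140,42],[549,130],[466,490],[38,390]])/4-.4+[155,170]
st=np.array([[333,276]]);pu=np.array([[338,155],[367,155],[308,155]])
def rep(n,uv,z):
    w=pix2world("top",uv,z);e=[np.linalg.norm(w[i]-w[i-1]) for i in range(len(w))]
    print(n,w[:,:2].tolist() if 0 else w[:,:2].round(4).tolist(),"c",w.mean(0),"edges",np.round(e,4))
    return w
rep("bar",B,.019);w=rep("tray",Tr,.02);rep("rec",Rc,.005);rep("bin",Bi,.05);rep("stray",st,.015);rep("pull",pu,.01)
print(camera_params("wrist"))
E
```

```text
bar [[0.5568, 0.2679], [0.5653, 0.1541], [0.5519, 0.1513], [0.5429, 0.2659]] c [0.5542 0.2098 0.019 ] edges [0.014  0.1142 0.0137 0.1149]
tray [[0.6109, -0.0833], [0.6504, -0.3101], [0.5459, -0.328], [0.506, -0.1006]] c [ 0.5783 -0.2055  0.02  ] edges [0.1063 0.2302 0.106  0.2309]
rec [[0.5994, -0.1409], [0.6189, -0.2641], [0.5969, -0.265], [0.5758, -0.1439]] c [ 0.5978 -0.2035  0.005 ] edges [0.0237 0.1248 0.022  0.1229]
bin [[0.6563, 0.293], [0.5985, 0.0853], [0.4194, 0.1329], [0.4787, 0.3423]] c [0.5382 0.2134 0.05  ] edges [0.1843 0.2156 0.1853 0.2176]
stray [[0.4488, 0.0094]] c [0.4488 0.0094 0.015 ] edges [0.]
pull [[0.7114, -0.0174], [0.7084, -0.0802], [0.7147, 0.0476]] c [ 0.7115 -0.0167  0.01  ] edges [0.065  0.0629 0.1279]
{'K': array([[331.0586,   0.    , 316.3972],
       [  0.    , 331.0586, 240.2362],
       [  0.    ,   0.    ,   1.    ]]), 'dist': array([-0.0256,  0.    ,  0.    ,  0.    ,  0.    ]), 'tool_from_camera': array([[ 0.0003, -0.9507, -0.3102,  0.0799],
       [ 1.    ,  0.0002,  0.0004,  0.0003],
       [-0.0003, -0.3102,  0.9507, -0.1178],
       [ 0.    ,  0.    ,  0.    ,  1.    ]])}
```

```bash
cat >> h.py <<'E'
def Rdown(yaw):   # tool y along object's x at yaw, tool z down
    c,s=np.cos(yaw),np.sin(yaw)
    return np.array([[-s,c,0],[c,s,0],[0,0,-1.]])
E
python3 - <<'E'
from h import *
from scipy.optimize import least_squares
ty=.171; c=np.array([.5783,-.2055,0]); X=np.array([np.cos(ty),np.sin(ty),0]);Y=np.array([-X[1],X[0],0]);Z=np.array([0,0,1.])
cp=camera_params("top")
def proj(P):
    R=np.array(cp["rotation"]).T; return cv2.projectPoints(np.array(P),cv2.Rodrigues(R)[0],-R@cp["position"],cp["K"],cp["dist"])[0].reshape(-1,2)
uv=np.array([[190,570],[770,435]])/5-.4+[365,165]
h=c-.053*X+.02*Z
f=lambda a:(proj([h+s*.115*Y+.106*(np.cos(a[0])*X+np.sin(a[0])*Z) for s in (1,-1)])-uv).ravel()
r=least_squares(f,[1.8]);print("cover",r.x,r.fun)
for pos,yaw in (([.5545,.2098,.25],.075),([.597,-.2023,.25],.171)):
    for k in (0,np.pi):
        print(k,inverse_kinematics(pos,Rdown(yaw+k)))
# tray first (bar will be last)
ims=[]
for nm,pos,yaw in (("tray",[.597,-.2023,.27],.171),("bin",[.5545,.2098,.27],.075)):
    movep(pos,Rdown(yaw)); cam=wristcam(); p,d=camera("wrist"); np.savez(f"w_{nm}.npz",p=p,d=d,R=cam[0],t=cam[1]); ims.append(p[:,:,::-1])
    print(sense()["time_s"],sense()["position"])
cv2.imwrite("pics/w1.png",cv2.resize(np.vstack(ims),None,fx=.62,fy=.62,interpolation=cv2.INTER_AREA))
E
```

```text
cover [2.4131] [-0.6456 -0.0819 -0.4113  0.028 ]
0 [ 0.2836  0.5305 -1.0081  1.7034  0.4814  1.1793 -0.7775]
3.141592653589793 [ 0.3667  0.6131 -1.1748  1.6995  0.5961  1.2396  2.268 ]
0 [ 0.6229  0.4486 -0.502   1.6319  0.2338  1.1213  0.2315]
3.141592653589793 [-0.4658  0.6189  1.1137  1.6961 -0.5908  1.207  -2.1745]
2.05 [ 0.5964 -0.2043  0.2698]
3.6333 [0.5554 0.208  0.2698]
```

View pics/w1.png

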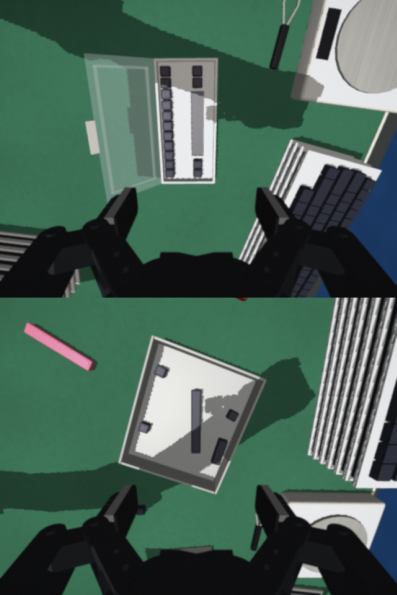

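The wrist views show the tray recess at about (318,200) and the bar at about (318,200), both full resolution, with the gripper in the lower part. I'll enlarge both.

```bash
python3 - <<'E'
from h import *
o=[]
for n in ("tray","bin"):
    p=np.load(f"w_{n}.npz")["p"][:,:,::-1]
    o.append(cv2.resize(p[125:275,255:355] if n=="tray" else p[125:275,275:375],None,fx=4,fy=4,interpolation=cv2.INTER_CUBIC))
cv2.imwrite("pics/w2.png",np.hstack(o))
E
```

```text
(no output)
```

View pics/w2.png

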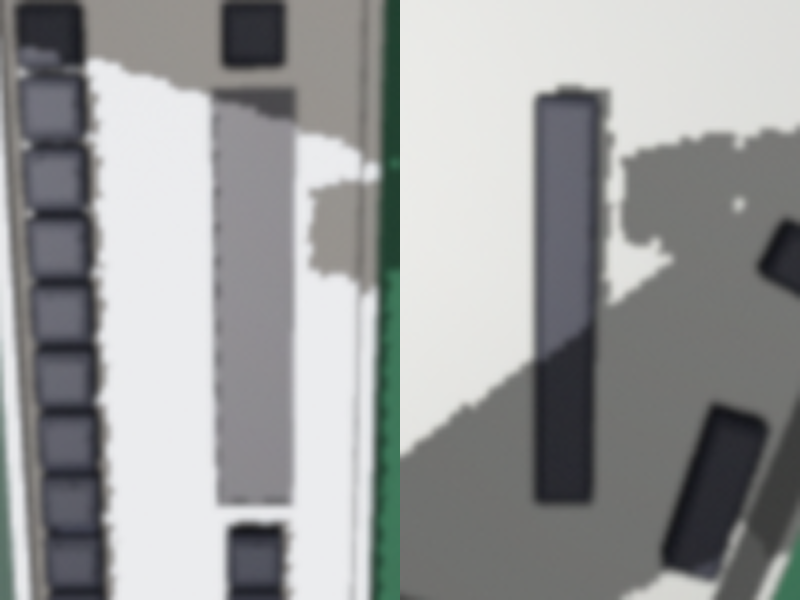

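Recess corners in the left crop: (211,90), (296,88), (292,503), (218,503). Bar top corners in the right crop (minus 400): (137,94), (198,94), (193,501), (136,501).

```bash
python3 - <<'E'
from h import *
for n,q,off,z in (("tray",[[211,90],[296,88],[292,503],[218,503]],[255,125],.006),("bin",[[137,94],[198,94],[193,501],[136,501]],[275,125],.019)):
    f=np.load(f"w_{n}.npz"); w=pix2world("wrist",np.array(q)/4-.4+off,z,(f["R"],f["t"]))
    a=(w[0]+w[1]-w[2]-w[3])/2
    print(n,w[:,:2].tolist(),"c",w.mean(0),"len",np.linalg.norm(a),"wid",np.linalg.norm(w[1]-w[0]),np.linalg.norm(w[2]-w[3]),"yaw",np.arctan2(-a[0],a[1]))
s=sense();print(s["position"],s["wrist_force"],s["time_s"]);print(s["tcp_rot"])
E
```

```text
tray [[0.5759872819277758, -0.14351134832419596], [0.5991918337097596, -0.13903105481105701], [0.6198137393472836, -0.25982185730117835], [0.59748219483681, -0.2636176108533583]] c [ 0.5981 -0.2015  0.006 ] len 0.12227553142328668 wid 0.023633117724215762 0.022651834920203475 yaw 0.1730838739095274
bin [[0.5430544497973222, 0.27043182576298164], [0.5594093184219058, 0.2716228791675602], [0.5671941762112831, 0.15568360748213933], [0.5503908463606306, 0.15445692758149265]] c [0.555 0.213 0.019] len 0.1162033073090613 wid 0.016398180872887896 0.01684804551419775 yaw 0.0651097798765158
[0.5554 0.208  0.2698] [ 0.4273 -0.4412  0.0925] 3.6333
[[-0.072   0.9974  0.    ]
 [ 0.9974  0.072  -0.0008]
 [-0.0008 -0.     -1.    ]]
```

```bash
cat >> h.py <<'E'
def goto(pos,R,feed=.1,**k):
    "line with one correction for steady tracking error in x,y"
    pos=np.array(pos,float); r=move_l(pos,R,feed=feed,**k); sleep(.15)
    e=pos-np.array(sense()["position"]); e[2]=0
    if np.linalg.norm(e)>.0006: move_l(pos+e,R,feed=.05); sleep(.15)
    return pos+e
E
python3 - <<'E'
from h import *
R=Rdown(.068)
command_gripper(.045,30)
c=goto([.5548,.2115,.085],R,.15); print(sense()["position"],c)
hit=move_l([c[0],c[1],.034],R,feed=.06,until_force=6); s=sense();print(hit,s["position"],s["wrist_force"])
command_gripper(.0,30); sleep(.2); s=sense();print(s["finger_gap"],s["gripper_force"],s["position"])
move_l([c[0],c[1],.06],R,feed=.08); move_l([c[0],c[1],.16],R,feed=.2); s=sense();print(s["finger_gap"],s["gripper_force"],s["position"],s["wrist_force"],s["time_s"])
E
```

```text
[0.5553 0.2117 0.0858] [0.5543 0.2113 0.085 ]
False [0.5546 0.2116 0.0343] [ 0.2779 -0.2006  0.1069]
0.01699326920566515 30.58688521385193 [0.5548 0.2115 0.0345]
0.01716361767095979 29.977587461471558 [0.5536 0.2107 0.1589] [-0.2475 -0.0482 -1.1442] 8.3167
```

```bash
python3 - <<'E'
from h import *
R=Rdown(.172)
movep([.5975,-.202,.16],R); c=goto([.5975,-.202,.075],R,.12); s=sense();print(s["position"],c,s["finger_gap"],s["time_s"])
cam=wristcam();p,d=camera("wrist");np.savez("w_hold.npz",p=p,d=d,R=cam[0],t=cam[1])
cv2.imwrite("pics/hold.png",p[:,:,::-1])
E
```

```text
[ 0.5968 -0.202   0.0751] [ 0.5968 -0.2019  0.075 ] 0.01653830346513742 11.2583
```

View pics/hold.png

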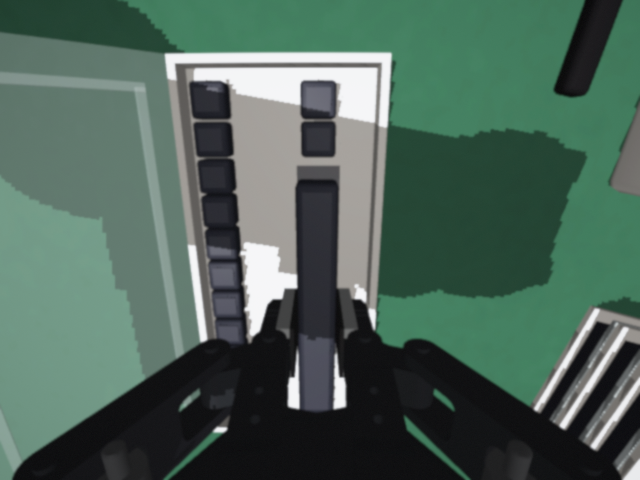

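The bar is held level. Its far end's top corners are at (297,181), (338,181), its near end at about (300,410), (332,410), and the recess's far corners at about (298,166), (339,166).

```bash
python3 - <<'E'
from h import *
f=np.load("w_hold.npz");cam=(f["R"],f["t"])
b=pix2world("wrist",[[297,181],[338,181],[332,410],[300,410]],.0602,cam)
r=pix2world("wrist",[[298,166],[339,166]],.006,cam)
t=pix2world("wrist",[[167,53],[391,53]],.02,cam)
ty=.172;M=np.array([[np.cos(ty),np.sin(ty)],[-np.sin(ty),np.cos(ty)]])
for n,w in (("bar",b),("rec",r),("tray",t)): print(n,(w[:,:2]-[.5975,-.202])@M.T)
E
```

```text
bar [[-0.0079  0.061 ]
 [ 0.0085  0.061 ]
 [ 0.0078 -0.055 ]
 [-0.0085 -0.055 ]]
rec [[-0.0104  0.0617]
 [ 0.0123  0.0617]]
tray [[-0.0703  0.1154]
 [ 0.0347  0.1151]]
```

```bash
python3 - <<'E'
from h import *
R=Rdown(.172);ty=.172
X=np.array([np.cos(ty),np.sin(ty),0]);Y=np.array([-X[1],X[0],0])
P=np.array([.5975,-.202,0])+.001*X-.0024*Y
c=goto(P+[0,0,.05],R,.08)
hit=move_l([c[0],c[1],.0318],R,feed=.025,until_force=4); sleep(.2); s=sense();print(hit,s["position"],s["wrist_force"],P)
if s["position"][2]<.0345:
    command_gripper(.026,20); sleep(.3); s=sense();print(s["finger_gap"],s["gripper_force"],s["wrist_force"])
    move_l([c[0],c[1],.10],R,feed=.06); move_l([c[0],c[1],.2],R,feed=.2)
    cam=wristcam();p,d=camera("wrist");np.savez("w_pl.npz",p=p,d=d,R=cam[0],t=cam[1])
    q=cv2.resize(p[60:360,160:460],None,fx=2,fy=2,interpolation=cv2.INTER_CUBIC)[:,:,::-1]
    cv2.imwrite("pics/placed.png",q)
print(sense()["time_s"])
E
```

```text
True [ 0.5983 -0.2042  0.0326] [-0.8599 -0.1707  5.2802] [ 0.5989 -0.2042  0.    ]
0.025585403118950974 0.0 [-0.4276 -0.4786 -1.4922]
15.325
```

View pics/placed.png

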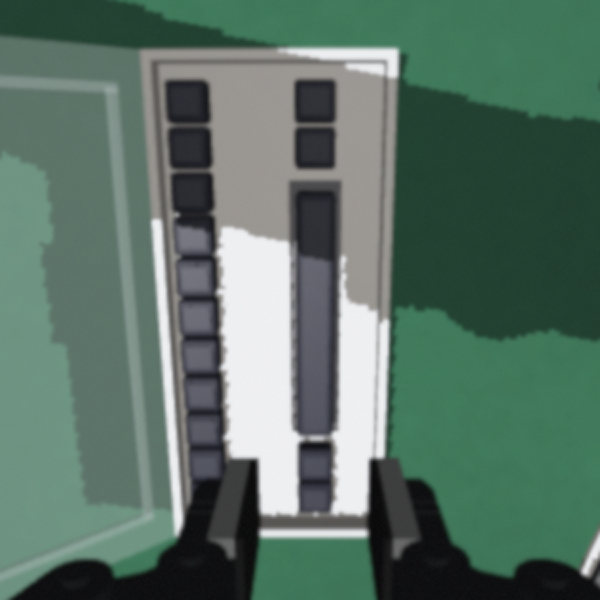

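The bar sits in the recess at about (315,310) in the crop, with clearance all round; contact came at the expected height. Next I close the cover with the shut fingers, pushing the tab from behind and then over.

```bash
cat > close.py <<'E'
from h import *
ty=.172; R=Rdown(ty-np.pi/2)
X=np.array([np.cos(ty),np.sin(ty),0])
H=np.array([.5984,-.2018,0])-.072*X          # hinge, z=0
tcp=lambda x,ztip: H+x*X+[0,0,ztip+.025]
w1=[tcp(.118*np.cos(a)-.012,.02+.118*np.sin(a)-.03) for a in np.linspace(2.35,1.5,6)]
w2=[tcp(.085*np.cos(a)-.011*np.sin(a),.024+.085*np.sin(a)) for a in np.linspace(1.35,.1,7)]
pre=[tcp(-.125,.175),tcp(-.125,.069)]
E
python3 - <<'E'
from close import *
for p in pre+w1+w2: print(p, inverse_kinematics(p,R))
command_gripper(0,20)
movep(tcp(0,.19),R); move_l(pre[0],R,feed=.2); move_l(pre[1],R,feed=.12)
f0=np.array(sense()["wrist_force"])
for p in w1:
    move_l(p,R,feed=.12); s=sense(); print(s["position"]-p,np.array(s["wrist_force"])-f0)
p,d=camera("scene");cv2.imwrite("pics/cov.png",cv2.resize(p[100:340,100:420],None,fx=2,fy=2)[:,:,::-1]);print(s["time_s"])
E
```

```text
[ 0.4043 -0.2355  0.2   ] [ 0.7024  0.2143 -0.3024  2.0579  0.0822  0.8805 -1.0447]
[ 0.4043 -0.2355  0.094 ] [ 0.6409  0.3748 -0.245   2.1519  0.1512  0.6305 -1.109 ]
[ 0.4339 -0.2304  0.099 ] [ 0.6004  0.396  -0.2422  2.0975  0.1507  0.664  -1.1415]
[ 0.4491 -0.2277  0.1118] [ 0.5863  0.3915 -0.2464  2.0617  0.1443  0.7042 -1.1513]
[ 0.4662 -0.2248  0.1218] [ 0.5681  0.3949 -0.248   2.0234  0.1406  0.7392 -1.1645]
[ 0.4847 -0.2215  0.1287] [ 0.547   0.4055 -0.2471  1.9838  0.1393  0.7682 -1.18  ]
[ 0.5041 -0.2182  0.1324] [ 0.5241  0.4226 -0.2441  1.944   0.1398  0.7911 -1.1967]
[ 0.5239 -0.2147  0.1327] [ 0.5004  0.445  -0.2395  1.9051  0.1418  0.8077 -1.2137]
[ 0.5352 -0.2128  0.1319] [ 0.4869  0.4593 -0.2365  1.8829  0.1431  0.8157 -1.2231]
[ 0.5525 -0.2098  0.1263] [ 0.4657  0.4867 -0.2302  1.8517  0.1466  0.8196 -1.2378]
[ 0.5686 -0.207   0.1173] [ 0.4456  0.517  -0.2232  1.824   0.1506  0.817  -1.2516]
[ 0.583  -0.2045  0.1054] [ 0.4274  0.5489 -0.2158  1.8007  0.1551  0.8084 -1.2639]
[ 0.5949 -0.2024  0.091 ] [ 0.4118  0.5811 -0.2084  1.7829  0.1599  0.7941 -1.2746]
[ 0.604  -0.2008  0.0748] [ 0.399   0.6123 -0.2012  1.7711  0.165   0.7745 -1.2836]
[ 0.6097 -0.1998  0.0575] [ 0.3894  0.6416 -0.1943  1.7659  0.1703  0.7504 -1.2909]
[-0.0008 -0.0006  0.0008] [-5.5038 -0.4896  5.4254]
[0.0013 0.0001 0.0007] [-0.6281 -0.1246  0.4666]
[ 0.0003  0.0002 -0.0001] [-1.154  -0.6554  0.7032]
[-0.      0.0001 -0.0002] [-0.6259  0.7602 -0.0015]
[-0.0002  0.0001 -0.0002] [-0.4919 -0.6146  1.1813]
[-0.0002  0.0001 -0.0002] [-1.6274 -0.022   0.3714]
20.7083
```

View pics/cov.png

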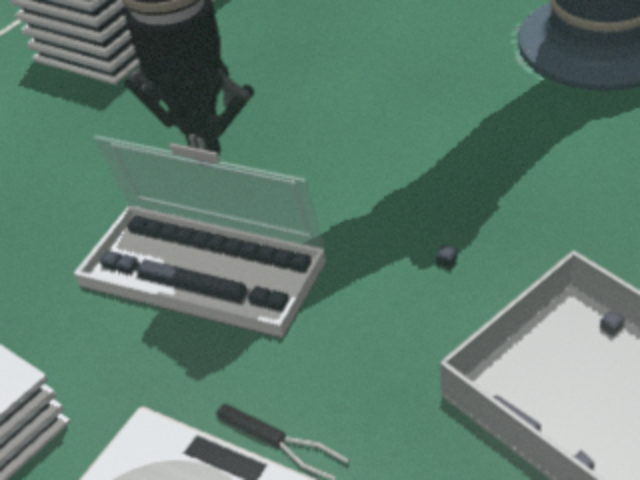

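The cover is now about upright (edge from (100,140) to (305,180)) and the bar lies in the recess at about (190,280). I carry on over and down.

```bash
python3 - <<'E'
from close import *
f0=np.array(sense()["wrist_force"])
for p in w2:
    hit=move_l(p,R,feed=.1,until_force=20); s=sense(); print(hit,s["position"][2]-.025,np.array(s["wrist_force"])-f0)
    if hit: break
hit=move_l(tcp(.09,.017),R,feed=.03,until_force=12); s=sense(); print(hit,s["position"]-np.array([0,0,.025]),np.array(s["wrist_force"])-f0)
move_l(tcp(.09,.1),R,feed=.15); move_l(tcp(-.02,.22),R,feed=.25)
p,d=camera("scene");cv2.imwrite("pics/cov2.png",cv2.resize(p[100:340,100:420],None,fx=2,fy=2)[:,:,::-1]);print(sense()["time_s"])
E
```

```text
False 0.10690482592210424 [ 0.6861  0.0179 -0.2094]
False 0.10098708955189978 [1.0748 0.2639 0.0979]
False 0.09188002236118048 [ 0.2064  0.2751 -0.0746]
False 0.07988010996933861 [ 0.495   0.7016 -0.4466]
False 0.06541230518055038 [ 0.4145  0.9294 -0.8703]
False 0.04921194680750816 [0.6443 0.2872 0.0687]
False 0.031515981681680454 [ 0.0454  0.2444 -0.6577]
True [ 0.614  -0.1994  0.023 ] [-1.2578  0.2242  8.5129]
25.0
```

View pics/cov2.png

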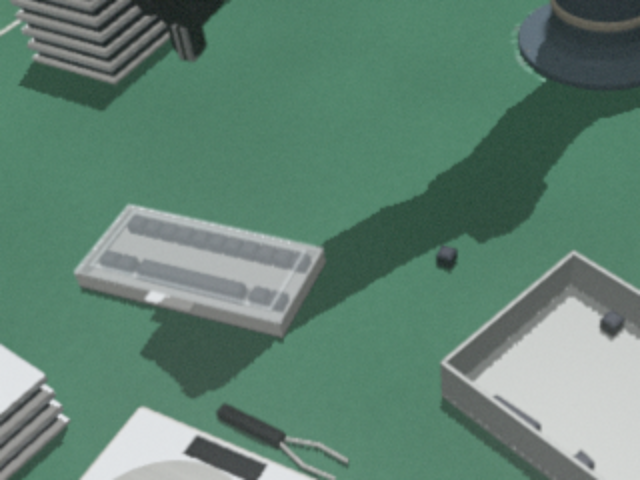

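The cover lies flat on the rim with its tab at (165,300). The press stopped at 23 mm, which is rim plus cover, and the stray cap and puller are where they were.

```bash
python3 -c "
from rig import *
sleep(.3); print(finish_job())"
```

```text
the job is handed in; nothing more can be done
None
```

The space bar is lying in the recess right way up, the cover is shut, and I handed the job in at about 25 s of the 61 s allowed; the other caps, the loose cap and the puller were left alone, and no verdict came back.

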